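# Load a new label roll into the spindle holder

### The arm

A 6-joint arm with a two-finger parallel gripper is mounted at the origin on a cart in front of the work surface, level with it; the furniture and walls round the work are solid. World frame = base frame: x ahead of the robot, y to its left, z up, the work surface at z = 0. Lengths are in mm, angles in rad, forces in N, time in s.
With the tool pointing down it reaches from about 350 to 875 mm from the base axis. Payload 4.2 kg.
Tool frame: the origin (TCP) lies at the very end of the fingers, on their centre line; the grasp point (between the pads) lies 19 mm behind it; z points along the fingers, y is the line along which they close (so a half turn about z gives the same grasp; the last joint's range is limited). The gripper opens to 85 mm and grips with 20 to 120 N. Pads are 22 mm wide; open, the fingers measure 114 mm over their backs; the gripper's body (76 mm by 85 mm) begins 54 mm behind the grasp point. The pads swing forward as they close: fully open they stand 13 mm farther back than shut.
Start: joints at [-0.857, 0.385, 0.008, 0, -1.194, -0.259], TCP at [274.563, -561.439, 231.312] pointing down, gripper open.
Joint ranges: [-3.14, 3.14], [-1.21, 2.06], [-1.07, 1.41], [-3.16, 2.05], [-2.99, -0.16], [-3.1, 3.1]. Speed limits (rad/s): [2.79, 2.79, 3.14, 3.14, 3.14, 3.14].

### API

Orientations are given as a unit quaternion [x, y, z, w].
In Python, from bench import read_state, get_image, camera_model, job_done gives the robot as it stands.
- The arm moves only by the shell command python3 -m handwheel 'ROWS'. ROWS is JSON, a list of rows, each a list of 7 numbers: the shift along the tool's x, y, z in m, then the turn, a rotation vector about the tool's x, y, z in rad, then the gripper's target within -1 to 1 (fully open at 1, half-way at 0, shut at -1). In form: [[dx, dy, dz, wx, wy, wz, jaw], ...]. A call has 1 to 10 rows; each row is the pose to reach, as a shift and turn from the pose commanded when the call began, along the tool's axes at that moment; what a row does not reach only later rows make up. A row lasts 1/8 s, in which the tool goes at most 62.5 mm and 10.7 degrees, less where a joint would pass 70% of its speed; a pose out of reach is approached as far as the arm can. A call with a gripper value outside its range is refused whole. The fingers move at their own pace and stop on an object; the grip force is fixed at half the most. Time passes only in rows, so rows that repeat a pose let the fingers close. It gives the time, the measured TCP pose, the force, the opening and the grip force at its end, in the units of the state.
- read_state(): the state, without advancing time (a new reading comes with each control period).
- get_image(name): name is "side" or "top" or "wrist"; returns (picture, depth): 384x512x3 uint8, blue, green, red; 384x512 float32, mm along the optical axis (not along the pixel's ray), 0 where there is no reading.
- camera_model(name): a dict with "K" (3x3 intrinsics, pixels), "rvec" (rotation vector, rad) and "tvec" (3), from world to camera coordinates, as OpenCV has them; the wrist camera has in their place "hand_eye" (4x4, takes a point from camera to tool coordinates, whose origin is the TCP and whose axes are the flange's). Camera axes: x right, y down, z forward; pixel columns grow to the right and rows downward; lengths in mm; the calibration is good to about 2 mm. A picture is of the moment at which its call begins: read the wrist's pose just before it. camera_model takes no time and is no camera call.
- job_done(): hands the job in; it is judged then, once.
The state is a dict: "clock": time; "joints": joint angles; "joint_vel": joint speeds; "joint_efforts": joint torques, N m; "position": TCP position; "ee_rot": TCP orientation; "contact_force": force on the tool from outside, world axes, zero at the start; "wrist_torque": the same for the moment, N m; "gripper_width": finger opening in mm; "grasp_force": force on a finger pad.
Only numpy, scipy, OpenCV 4.12 (cv2) and the standard library are available. Lean on these libraries where they do the work, as an engineer would, in place of code of your own. Each camera call takes 0.05 s, during which the arm holds its last target. There are 200 camera calls.

### The job

Load the new roll of labels into the empty holder with the blue bracket: lay the roll in the bed between the two blue cheeks, then, to hold it captive, thread the spindle from the left-hand side through the near cheek, the roll's core and the far cheek until the spring catch in the far cheek snaps into its groove and its black collar is fully home against the near cheek, and let go. The bracket sits somewhere in its long screw slots, so feel for the holes and ease the spindle in gently, never forcing it against the holder, and leave the mug and the grey tape where they are.

Things in the scene. Friction and masses are not known exactly. Their poses are not given: they have to be found in the camera images.
- holder: label roll holder screwed to the worktop (z = 0). Origin: underside centre of its grey base plate (150 x 150 x 6 mm), z up; the spindle goes in along -y, from the robot's left to its right. Fixed on the base: the bed, and at x = -69 mm a 22 mm high tear-off edge. On the base stands a blue bracket (feet out to y = +-67 mm, 9 mm high) with two upright cheeks
- bed (a point): on the holder, x = 0, y = 0, z = 47 mm: where the roll's centre lies when it rests in the bed. The bed is two steel rollers along y at x = +-18 mm, 58 mm long, tops at z = 20 mm; the roll settles between them
- near_hole (a point): on the holder, x = 0, y = 41 mm, z = 51 mm: NOMINAL hole centre in the outer face of the left cheek. Cheeks: 8 mm thick, 56 mm wide in x, tops at z = 70 mm, 66 mm clear between them. Holes: 15 mm, 1 mm chamfer, exactly in line along y. The bracket was tightened anywhere in its slots: both true hole centres lie the same unknown -10 to +10 mm off in the holder's x, not reported; z is true
- far_hole (a point): on the holder, x = 0, y = -41 mm, z = 51 mm: NOMINAL hole centre in the outer face of the right cheek; the true one is off in x as the near hole is. From above a sprung steel cone tip (black knob on the cheek's top, 85 mm up; leave it alone) hangs 2 mm into this hole: the nose lifts it over the last 15 mm, which takes some 5 to 10 N more push, and it drops into the groove when the collar is home
- spindle: spindle, 150 g, lying level on two flanges, axis 20 mm up. Origin: on the axis, in the collar's face that comes against the cheek; -y runs along the rod to the nose. Rod 13 mm thick, groove round it at y = -78 mm, nose tapering from y = -85 to 11 mm thick at -94 mm. Flanges: eight-sided, black, 40 mm across, 6 mm thick: collar at y = 0 to 6, end flange at 56 to 62 mm. Quarter turns about y do not matter
- spindle_grip (a point): middle of the spindle's orange square waist (20 x 20 mm, 50 mm long between the flanges), on its axis at y = 31 mm of the spindle: grasp here from above, firmly (the rod can tip in the fingers), closing across the rod
- spindle_nose (a point): tip of the spindle's nose, on its axis, at y = -94 mm of the spindle
- roll: new roll of white labels, about 160 g, lying on its rim, centre 32 mm up. Origin: its centre; y: its axis. 64 mm outside, 51 mm wide, brown card core with a 38 mm bore through it; ends alike. Grasp from above across the diameter; it may roll if nudged. In the bed its centre lies 4 mm below the line of the holes; wherever the holes are, the spindle clears the core and holds the roll captive
- mug: bystander: white spotted mug, 82 x 114 x 91 mm, loose; origin under its centre
- grey_tape: bystander: roll of grey tape lying flat, 103 mm across, 48 mm high, loose; origin under its centre. It and the label roll may have changed places
Things that resemble listed ones, but are neither listed nor needed, are in the scene too. Leave any yellow look-alike of the spindle alone.

How it is judged:
By the outcome, as a careful person would: the job done as asked, in the order asked, and still so for the second after the job is handed in, with the robot touching nothing.
It also fails if it takes over 72 s, if anything falls off the work surface, if the arm or the gripper's body presses on something with over 40 N, if the wrist force passes 120 N, or if a joint passes its speed limit or range.

## Working session

There is one attempt and no reset: what is moved stays moved. The work goes in short steps, Python scripts to look and compute and a shell command to move; the robot and the scene stay as the last step left them, time stands still between calls to the robot, and variables do not carry over. Pictures are saved under pics/ and viewed, at most 10 in all, crops included, and the job is handed in when it is done.

```bash
mkdir -p pics; ls; cat > h.py <<'E'
import numpy as np,cv2
from bench import *
def cam(n):
    m=camera_model(n);K=np.array(m["K"],float)
    if n=="wrist":
        from scipy.spatial.transform import Rotation as R
        s=read_state();T=np.eye(4);T[:3,:3]=R.from_quat(s["ee_rot"]).as_matrix();T[:3,3]=s["position"]
        T=T@np.array(m["hand_eye"]); return K,T
    T=np.eye(4);T[:3,:3]=cv2.Rodrigues(np.array(m["rvec"],float))[0];T[:3,3]=np.array(m["tvec"]).ravel()
    return K,np.linalg.inv(T)
def ray(K,T,u,v,z):
    d=T[:3,:3]@np.linalg.inv(K)@np.array([u,v,1.]);o=T[:3,3];return o+d*(z-o[2])/d[2]
def cloud(K,T,D):
    v,u=np.mgrid[:D.shape[0],:D.shape[1]]
    p=np.stack([(u-K[0,2])/K[0,0]*D,(v-K[1,2])/K[1,1]*D,D],-1)
    return p@T[:3,:3].T+T[:3,3]
E
python3 - <<'E'
from h import *
s=read_state();print(s)
ims=[]
for n in("top","side"):
    K,T=cam(n);im,D=get_image(n);np.savez(f"{n}0.npz",im=im,D=D,K=K,T=T);cv2.imwrite(f"pics/{n}0.png",im);print(n,T[:3].round(2).tolist(),K.tolist())
print(camera_model("wrist"))
E
```

```text
pics
{'clock': 0.0, 'joints': array([-8.57422054e-01,  3.85595061e-01,  6.63170484e-03, -5.56396140e-04,
       -1.19398565e+00, -2.58621538e-01]), 'joint_vel': array([ 0.00076668,  0.00026143, -0.00085961,  0.00035694,  0.00070961,
       -0.00180992]), 'joint_efforts': array([-1.13742142e-03, -3.92288482e+01,  1.88395411e+01,  4.18619335e+00,
       -4.82378571e-03, -7.68275981e-06]), 'position': array([ 274.31338655, -560.93586482,  230.1921181 ]), 'ee_rot': array([-2.25322058e-01,  9.74283708e-01,  1.07248451e-03, -2.74117955e-04]), 'contact_force': array([-0.15386159, -0.18842013,  0.65099777]), 'wrist_torque': array([-0.00843962,  0.02244319,  0.03064522]), 'grasp_force': 0.0, 'gripper_width': 85.6590016544277}
top [[-0.02, -1.0, 0.07, 499.96], [-1.0, 0.02, -0.01, 7.32], [0.01, -0.07, -1.0, 1483.07]] [[403.9491236779515, 0.0, 258.63383742981057], [0.0, 403.9491236779515, 189.68725235424452], [0.0, 0.0, 1.0]]
side [[-1.0, -0.02, 0.08, 471.59], [-0.08, 0.42, -0.91, 1138.06], [-0.02, -0.91, -0.42, 595.96]] [[380.44607284073913, 0.0, 256.56859181141215], [0.0, 380.44607284073913, 186.47825822017273], [0.0, 0.0, 1.0]]
{'K': array([[289.62621567,   0.        , 252.11669663],
       [  0.        , 289.62621567, 190.19525183],
       [  0.        ,   0.        ,   1.        ]]), 'hand_eye': array([[-2.60307051e-04, -9.65719123e-01, -2.59589115e-01,
         6.47824579e+01],
       [ 9.99999959e-01, -2.82432910e-04,  4.79366089e-05,
         3.65183498e-01],
       [-1.19609809e-04, -2.59589091e-01,  9.65719157e-01,
        -1.43235453e+02],
       [ 0.00000000e+00,  0.00000000e+00,  0.00000000e+00,
         1.00000000e+00]])}
```

View pics/top0.png

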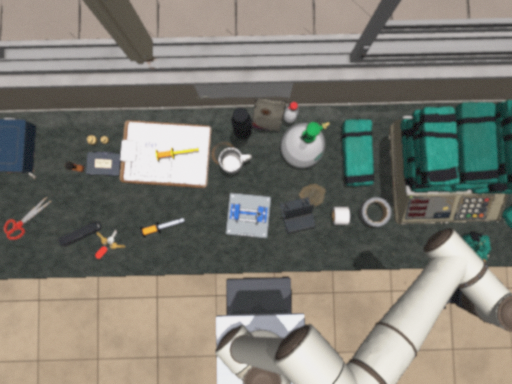

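View pics/side0.png

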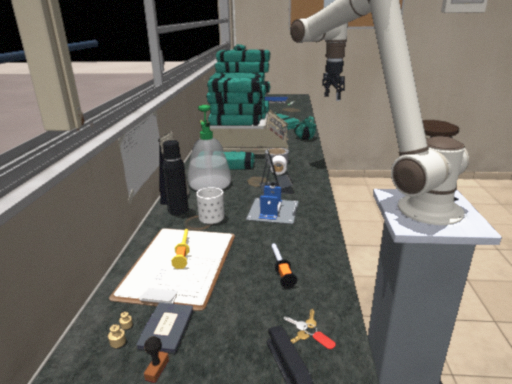

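Top view: the holder with the blue bracket is at (248,215). There are two spindle-like things: the orange and black one at (164,227), nose towards (184,219), which matches the description, and the yellow one on the clipboard at (177,153), which is the look-alike. The white roll is at (341,215), the grey tape at (376,211) and the mug at (232,160). A dark stand at (298,214) is not needed. I'll confirm with an enlarged crop.

```bash
python3 - <<'E'
from h import *
d=np.load("top0.npz");im,D,K,T=d["im"],d["D"],d["K"],d["T"]
a=cv2.resize(im[175:255,130:230],None,fx=6,fy=6,interpolation=cv2.INTER_CUBIC)[:, :600]
b=cv2.resize(im[175:255,220:400],None,fx=4.4,fy=4.4,interpolation=cv2.INTER_CUBIC)
c=np.zeros((a[:240].shape[0]+b.shape[0],800,3),np.uint8)
c[:240,:600]=a[170:410];c[240:240+b.shape[0],:b.shape[1]]=b
cv2.imwrite("pics/crop0.png",c[:600])
P=cloud(K,T,D)
hsv=cv2.cvtColor(im,cv2.COLOR_BGR2HSV)
def blob(name,m,x0,x1,y0,y1):
    M=np.zeros(m.shape,bool);M[y0:y1,x0:x1]=m[y0:y1,x0:x1]
    v,u=np.nonzero(M);p=P[M]
    r=cv2.minAreaRect(np.stack([u,v],1).astype(np.float32))
    print(name,len(u),u.mean(),v.mean(),"med",np.median(p,0).round(1),"zmax",np.percentile(p[:,2],95).round(1),r)
H,S,V=hsv[...,0],hsv[...,1],hsv[...,2]
blob("orange",(H<25)&(S>150)&(V>120),135,190,210,245)
blob("rod",(S<60)&(V>120),150,195,210,240)
blob("white",(S<60)&(V>150),325,358,200,230)
blob("blue",(H>100)&(H<125)&(S>120),225,275,190,240)
blob("tape ring",(S<60)&(V>100),358,395,195,232)
blob("base",(S<90)&(V>100),222,275,190,240)
E
```

```text
orange 95 148.98947368421054 229.7157894736842 med [464.5 388.   29.6] zmax 36.1 ((148.9174346923828, 229.72479248046875), (6.704784870147705, 13.984264373779297), 73.3007583618164)
rod 129 170.67441860465115 222.94573643410854 med [487.2 314.1  22.8] zmax 29.5 ((170.958740234375, 222.86241149902344), (4.884914875030518, 27.202266693115234), 73.3007583618164)
white 254 341.57086614173227 214.9448818897638 med [ 500.9 -297.3   59. ] zmax 66.5 ((341.5, 215.0), (16.0, 15.0), 90.0)
blue 157 247.56687898089172 212.56050955414014 med [520.   44.4  10.2] zmax 72.7 ((248.36680603027344, 212.53192138671875), (34.8684196472168, 13.211014747619629), 4.969740390777588)
tape ring 400 376.3 211.49 med [ 510.2 -428.1   46. ] zmax 51.7 ((376.2500305175781, 211.25001525878906), (28.991378784179688, 28.284271240234375), 45.0)
base 1523 247.98292843072883 215.36703873933027 med [501.7  33.1   6.4] zmax 20.1 ((247.8932647705078, 214.8708038330078), (42.52187728881836, 42.52187728881836), 5.440331935882568)
```

View pics/crop0.png

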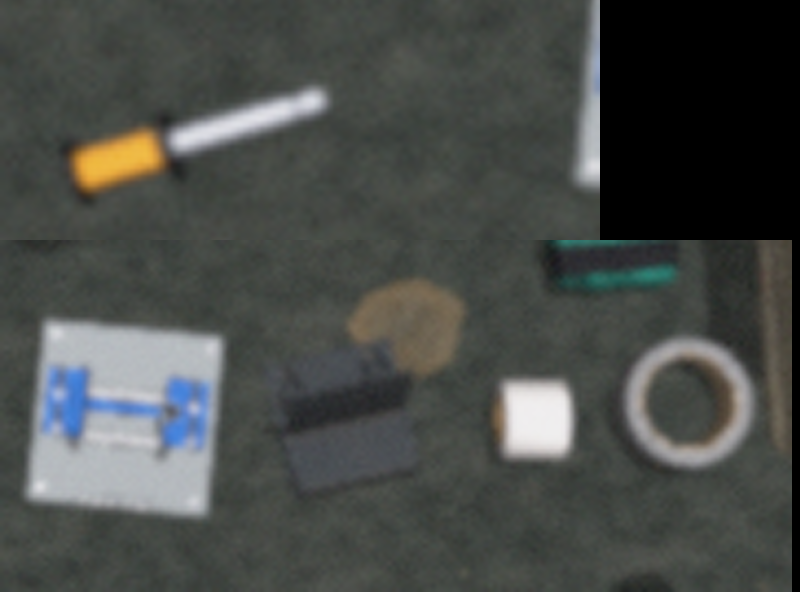

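Confirmed: the orange spindle with black flanges is at crop (165,140), lying about 15° off y, with its nose to the right. The white roll is at crop (535,420), with its brown core opening to the left and its axis along y. I'll move over the roll with the tool's x axis pointing to world -y.

```bash
python3 -m handwheel '[[-0.1,0.04,0,0,0,-0.15,1],[-0.15,0.06,0.0,0,0,-0.33,1],[-0.2,0.08,0.01,0,0,-0.51,1],[-0.25,0.11,0.02,0,0,-0.69,1],[-0.3,0.13,0.03,0,0,-0.87,1],[-0.3175,0.135,0.03,0,0,-1.05,1],[-0.3175,0.135,0.03,0,0,-1.117,1],[-0.3175,0.135,0.03,0,0,-1.117,1]]'
cat > roll.py <<'E'
from h import *
import sys
s=read_state();print(s["clock"],s["position"],s["ee_rot"],s["joints"].round(2))
K,T=cam("wrist");im,D=get_image("wrist");cv2.imwrite(f"pics/{sys.argv[1]}.png",im);np.savez(sys.argv[1],im=im,D=D,K=K,T=T)
E
python3 roll.py w1
```

```text
clock: 1.1
position: [500.5, -300.1, 200.7]
ee_rot: [0.707, -0.707, -0.001, 0.0]
contact_force: [0.2, 0.6, 0.4]
gripper_width: 85.5
grasp_force: 0.0
1.1 [ 500.51127226 -300.09188057  200.74208492] [ 7.07470681e-01 -7.06742433e-01 -5.67615331e-04  2.13544561e-04] [-0.26  0.34 -0.14 -0.   -1.09  0.26]
```

View pics/w1.png

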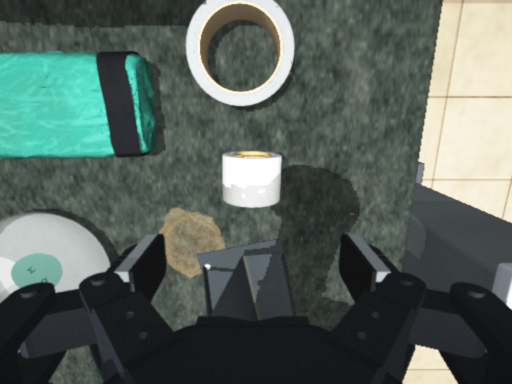

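The wrist view shows the roll at (252,180), its core opening facing up the image (-y), and the grey tape at (240,45), clear of it. Next I'll get the roll's pose from the depth.

```bash
python3 - <<'E'
from h import *
d=np.load("w1.npz");im,D,K,T=[d[k] for k in("im","D","K","T")]
P=cloud(K,T,D);hsv=cv2.cvtColor(im,cv2.COLOR_BGR2HSV)
M=np.zeros(D.shape,bool);M[145:210,215:290]=True
M&=(P[...,2]>15)&(D>0)
p=P[M];W=M&(hsv[...,1]<50)&(hsv[...,2]>120)
for n,q in(("all",p),("white",P[W])):print(n,len(q),np.percentile(q,[1,50,99],axis=0).round(1).tolist())
t=P[W&(P[...,2]>45)];c=t.mean(0);print("top",c)
r=cv2.minAreaRect(t[:,:2].astype(np.float32));print(r)
E
```

```text
all 3023 [[471.2, -321.7, 16.0], [501.0, -300.0, 60.2], [531.6, -272.4, 65.4]]
white 2863 [[471.5, -321.6, 32.6], [502.0, -298.7, 60.6], [531.6, -272.4, 65.4]]
top [ 501.5963671  -297.78834644   59.4074454 ]
((501.22698974609375, -296.5936279296875), (50.04124069213867, 58.80405044555664), 88.77787017822266)
```

```bash
python3 -m handwheel '[[-0.003,-0.001,0.06,0,0,0,1],[-0.003,-0.001,0.12,0,0,0,1],[-0.003,-0.001,0.16,0,0,0,1],[-0.003,-0.001,0.18,0,0,0,1],[-0.003,-0.001,0.193,0,0,0,1],[-0.003,-0.001,0.193,0,0,0,1],[-0.003,-0.001,0.193,0,0,0,-0.5],[-0.003,-0.001,0.193,0,0,0,-0.5],[-0.003,-0.001,0.193,0,0,0,-0.5],[-0.003,-0.001,0.193,0,0,0,-0.5]]'
```

```text
clock: 2.4
position: [502.5, -298.1, 9.9]
ee_rot: [0.708, -0.707, 0.001, -0.001]
contact_force: [-0.4, 0.7, 7.3]
gripper_width: 63.0
grasp_force: 66.3
```

```bash
python3 - <<'E'
from h import *
d=np.load("top0.npz");im,D,K,T=[d[k] for k in("im","D","K","T")]
print(ray(K,T,247.9,214.9,6))
hsv=cv2.cvtColor(im,cv2.COLOR_BGR2HSV);M=np.zeros(D.shape,np.uint8)
s=hsv[185:245,217:280];m=((s[...,2]>90)).astype(np.uint8);M[185:245,217:280]=m
c=max(cv2.findContours(M,0,2)[0],key=cv2.contourArea);r=cv2.minAreaRect(c);print(r)
w=np.array([ray(K,T,u,v,6)[:2] for u,v in cv2.boxPoints(r)]);print(w.round(1),w.mean(0))
e=np.roll(w,-1,0)-w;print(np.hypot(*e.T),np.degrees(np.arctan2(e[:,1],e[:,0])))
E
```

```text
[509.48904596  34.1970866    6.        ]
((248.0548095703125, 214.97946166992188), (42.92076110839844, 43.182472229003906), 6.009005546569824)
[[441.5 121. ]
 [597.6 101.5]
 [577.4 -54.3]
 [421.5 -33.8]] [509.47154787  33.59828569]
[157.23025171 157.18372053 157.24495148 156.0350106 ] [ -7.10008098 -97.38300451 172.48133237  82.61105574]
```

```bash
python3 -m handwheel '[[0,0,-0.02,0,0,0,-0.5],[0,0,-0.06,0,0,0,-0.5],[0,0,-0.12,0,0,0,-0.5],[-0.05,0,-0.16,0,0,0,-0.5],[-0.1,-0.007,-0.18,0,0,0.12,-0.5],[-0.16,-0.007,-0.2,0,0,0.12,-0.5],[-0.22,-0.007,-0.22,0,0,0.12,-0.5],[-0.28,-0.007,-0.24,0,0,0.12,-0.5],[-0.34,-0.007,-0.24,0,0,0.12,-0.5],[-0.39,-0.007,-0.24,0,0,0.12,-0.5]]' && python3 -m handwheel '[[-0.025,0,0,0,0,0,-0.5],[-0.04,0,0,0,0,0,-0.5],[-0.04,0,0,0,0,0,-0.5],[-0.04,0,0,0,0,0,-0.5]]'; python3 roll.py w2
```

```text
clock: 3.65
position: [507.3, 94.6, 248.5]
ee_rot: [-0.664, 0.748, 0.0, 0.0]
contact_force: [0.8, 0.3, -1.5]
gripper_width: 63.2
grasp_force: 66.0
clock: 4.15
position: [512.6, 131.1, 248.1]
ee_rot: [-0.663, 0.748, 0.0, -0.0]
contact_force: [-0.7, 0.3, -1.8]
gripper_width: 62.8
grasp_force: 66.0
4.15 [512.61985006 131.09534088 248.14267628] [-6.63384351e-01  7.48278742e-01  1.14603560e-04 -3.36475591e-04] [ 0.56  0.21 -0.2  -0.   -1.16 -0.68]
```

View pics/w2.png

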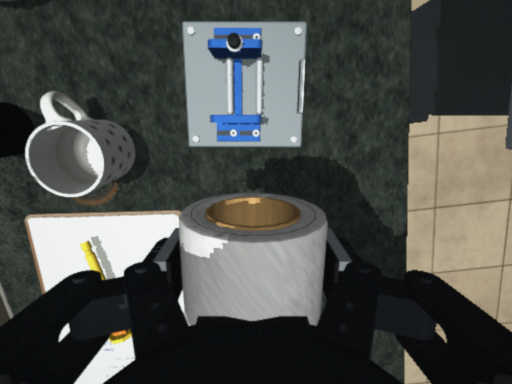

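The wrist view shows the base plate at (245,85), square to the picture. The blue cheeks are at (237,47), with the black knob, and (237,118), both shifted left of the rollers (towards +x). Now I'll measure the plate and bracket.

```bash
cat > hold.py <<'E'
from h import *
import sys
from scipy.spatial.transform import Rotation as R
d=np.load(sys.argv[1]+".npz");im,D,K,T=[d[k] for k in("im","D","K","T")]
P=cloud(K,T,D);hsv=cv2.cvtColor(im,cv2.COLOR_BGR2HSV);H,S,V=[hsv[...,i] for i in range(3)]
M=np.zeros(D.shape,np.uint8);b=(slice(10,160),slice(165,325))
blue=(H>100)&(H<125)&(S>120)
M[b]=(((V>85)&(S<90))|blue)[b]
M=cv2.morphologyEx(M,cv2.MORPH_OPEN,np.ones((5,5)))
c=max(cv2.findContours(M,0,2)[0],key=cv2.contourArea)
w=np.array([ray(K,T,*p,6)[:2] for p in c[:,0]]).astype(np.float32)
r=cv2.minAreaRect(w);print(r)
o=np.array(r[0]);a=(r[2]+45)%90-45;print("holder",o,a)
a=np.radians(a);Rm=np.array([[np.cos(a),-np.sin(a)],[np.sin(a),np.cos(a)]])
def loc(q):
    q=np.array(q,float).copy();q[...,:2]=(q[...,:2]-o)@Rm;return q
L=loc(P);i=np.zeros(D.shape,bool);i[b]=True
v,u=np.nonzero(i&blue)
q=L[i&blue];print("blue n",len(q))
for n,k in (("near",(q[:,1]>28)&(q[:,1]<46)&(q[:,2]>55)),("far",(q[:,1]<-28)&(q[:,1]>-46)&(q[:,2]>55)),("feet",(q[:,2]<14)&(q[:,2]>6)&(abs(q[:,1])>45)),("mid",(q[:,2]<14)&(abs(q[:,1])<28))):
    t=q[k];print(n,len(t),np.percentile(t,[2,50,98],axis=0).round(1).tolist(),"cx",(np.percentile(t[:,0],2)+np.percentile(t[:,0],98))/2)
    # ray-cast at fixed heights
    z=70 if n in("near","far") else 9
    uu,vv=u[k],v[k];e=[loc(ray(K,T,x,y,z)) for x,y in zip(uu,vv)];e=np.array(e);print("   ray",np.percentile(e,[1,99],axis=0)[:,:2].round(1).tolist(), (np.percentile(e,1,axis=0)+np.percentile(e,99,axis=0))[0]/2)
s=i&(S<70)&(L[...,2]>12)&(L[...,2]<26)&(abs(L[...,1])<26)&(abs(L[...,0])<40);t=L[s]
for g in(t[t[:,0]<0],t[t[:,0]>0]):print("roller",len(g),np.median(g,0))
print("plate z",np.median(L[i&(S<60)&(abs(L[...,0])>45)&(abs(L[...,0])<60)&(abs(L[...,1])<60)],axis=0))
E
python3 hold.py w2
```

```text
((511.10699462890625, 34.68916320800781), (148.09934997558594, 149.9896240234375), 83.0960922241211)
holder [511.10699463  34.68916321] -6.903907775878906
blue n 2492
near 404 [[-17.2, 33.8, 68.5], [7.6, 36.9, 70.7], [33.6, 41.1, 72.9]] cx 8.199001660437652
   ray [[-18.2, 28.6], [34.5, 41.1]] 8.118003172787656
far 452 [[-17.9, -40.5, 57.8], [1.3, -35.1, 70.2], [34.2, -32.2, 72.6]] cx 8.159871488518318
   ray [[-18.7, -44.9], [34.8, -30.2]] 8.053465634968315
feet 828 [[-18.7, -65.6, 8.1], [8.4, 48.0, 9.8], [34.9, 65.9, 11.5]] cx 8.115231269420171
   ray [[-18.8, -65.8], [35.6, 65.9]] 8.401548032555684
mid 378 [[3.8, -27.0, 7.0], [8.6, -0.7, 9.7], [13.2, 26.3, 11.0]] cx 8.537362658910846
   ray [[3.8, -27.2], [13.2, 26.9]] 8.508391799430107
roller 319 [-18.11136475  -0.8000856   19.87151921]
roller 295 [17.32554029  1.33485399 19.97173887]
plate z [-45.00265512  -4.27222948   6.75690536]
```

```bash
cat > go.py <<'E'
from h import *
import sys
from scipy.spatial.transform import Rotation as R
ps=[];qs=[]
s=read_state();A=R.from_quat(s["ee_rot"]);t=np.array([float(x) for x in sys.argv[1:4]])
print(s["clock"],s["position"].round(1),"yaw",np.degrees(np.arctan2(*A.as_matrix()[1::-1,0])).round(2),"tilt",A.as_matrix()[:2,2].round(4),"F",s["contact_force"].round(1),"w",round(s["gripper_width"],1))
print("tool shift mm",(A.as_matrix().T@(t-s["position"])).round(1))
E
python3 -m handwheel '[[0.05,-0.005,0.03,0,0,0,-0.5],[0.097,-0.01,0.08,0,0,0,-0.5],[0.097,-0.01,0.12,0,0,0,-0.5],[0.097,-0.01,0.12,0,0,0,-0.5],[0.097,-0.01,0.12,0,0,0,-0.5]]'; python3 go.py 510.7 33.5 25
```

```text
clock: 4.82
position: [512.8, 34.7, 130.1]
ee_rot: [-0.664, 0.748, -0.001, 0.001]
contact_force: [0.0, 0.2, -0.5]
gripper_width: 62.7
grasp_force: 66.5
4.825 [512.8  34.7 130.1] yaw -96.8 tilt [0.0032 0.0003] F [ 0.   0.2 -0.5] w 62.7
tool shift mm [  1.5   2.2 105.1]
```

```bash
python3 -m handwheel '[[0.001,0.002,0.04,0,0,0,-0.5],[0.001,0.002,0.075,0,0,0,-0.5],[0.001,0.002,0.09,0,0,0,-0.5],[0.001,0.002,0.098,0,0,0,-0.5],[0.001,0.002,0.1,0,0,0,-0.5],[0.001,0.002,0.102,0,0,0,-0.5],[0.001,0.002,0.103,0,0,0,-0.5]]'; python3 go.py 510.7 33.5 25
```

```text
clock: 5.7
position: [509.6, 33.9, 25.9]
ee_rot: [-0.664, 0.748, -0.0, 0.001]
contact_force: [0.1, 0.7, -0.3]
gripper_width: 62.7
grasp_force: 66.6
5.7 [509.6  33.9  25.9] yaw -96.81 tilt [0.0013 0.0005] F [ 0.1  0.7 -0.3] w 62.7
tool shift mm [ 0.3 -1.1  0.9]
```

```bash
python3 -m handwheel '[[0,-0.001,0.001,0,0,0,-0.5],[0,-0.001,0.002,0,0,0,-0.5],[0,-0.001,0.003,0,0,0,-0.5]]'
```

```text
clock: 6.08
position: [510.8, 33.8, 25.2]
ee_rot: [-0.664, 0.747, -0.001, 0.0]
contact_force: [-8.2, 1.1, 25.5]
gripper_width: 62.7
grasp_force: 69.5
```

```bash
python3 -m handwheel '[[0,0,-0.0015,0,0,0,-0.5],[0,0,-0.0015,0,0,0,1],[0,0,-0.0015,0,0,0,1],[0,0,-0.0015,0,0,0,1],[0,0,-0.0015,0,0,0,1],[0,0,-0.03,0,0,0,1],[0,0,-0.08,0,0,0,1],[0,0,-0.13,0,0,0,1],[-0.05,0,-0.19,0,0,0,1],[-0.1,0,-0.22,0,0,0,1]]'; python3 -m handwheel '[[0,0,0,0,0,0,1],[0,0,0,0,0,0,1]]';python3 roll.py w3
```

```text
clock: 7.32
position: [521.3, 124.6, 238.8]
ee_rot: [-0.663, 0.749, -0.0, 0.001]
contact_force: [0.5, 0.1, 0.1]
gripper_width: 85.4
grasp_force: 0.0
clock: 7.58
position: [520.1, 124.0, 235.2]
ee_rot: [-0.664, 0.748, 0.001, -0.001]
contact_force: [-0.8, 0.4, -0.6]
gripper_width: 85.5
grasp_force: 0.0
7.575 [520.11168328 124.04731428 235.22321337] [-6.63867739e-01  7.47849254e-01  5.07728786e-04 -9.27567262e-04] [ 0.54  0.23 -0.21 -0.   -1.14 -0.66]
```

View pics/w3.png

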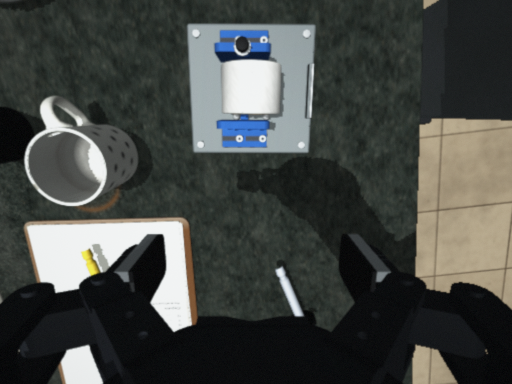

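The roll lies between the cheeks at (251,87). The spindle's rod shows at (290,290). I'll measure the holder again, then go over the spindle.

```bash
python3 hold.py w3 | grep -v roller; python3 go.py 480 380 230
```

```text
((510.81732177734375, 34.94660949707031), (147.77259826660156, 150.4810028076172), 83.15869140625)
holder [510.81732178  34.9466095 ] -6.84130859375
blue n 2054
near 413 [[-16.8, 33.3, 66.7], [8.2, 37.3, 70.5], [34.3, 40.4, 72.2]] cx 8.77268081468798
   ray [[-17.7, 33.3], [35.2, 41.3]] 8.71960641634674
far 461 [[-17.7, -40.4, 57.3], [1.9, -35.3, 70.2], [34.8, -32.4, 72.5]] cx 8.554324275204337
   ray [[-17.7, -40.3], [34.9, -30.5]] 8.590554795478553
feet 853 [[-17.6, -65.8, 7.9], [9.1, 48.3, 9.7], [35.3, 65.8, 11.3]] cx 8.84983666177746
   ray [[-18.5, -65.8], [35.7, 65.9]] 8.572071753146577
mid 7 [[5.0, 27.8, 8.5], [8.6, 27.8, 9.5], [12.2, 27.8, 10.5]] cx 8.614909022769286
   ray [[5.0, 27.8], [12.3, 27.8]] 8.625958852467722
plate z [ 3.02211028e-03 -3.82859486e+00  6.75069000e+00]
7.625 [520.  123.4 234.8] yaw -96.85 tilt [-0.003  -0.0012] F [ 0.1 -0.5 -0.2] w 85.5
tool shift mm [-250.    70.3    4.6]
  return _methods._mean(a, axis=axis, dtype=dtype,
  ret = um.true_divide(
```

```bash
python3 -m handwheel '[[-0.05,0.015,0,0,0,-0.1,1],[-0.1,0.03,0,0,0,-0.25,1],[-0.16,0.05,0,0,0,-0.42,1],[-0.21,0.065,0.02,0,0,-0.42,1],[-0.24,0.08,0.05,0,0,-0.42,1],[-0.24,0.08,0.08,0,0,-0.42,1],[-0.24,0.08,0.08,0,0,-0.42,1],[-0.24,0.08,0.08,0,0,-0.42,1]]'; python3 roll.py w4
```

```text
clock: 8.62
position: [470.8, 371.3, 156.7]
ee_rot: [0.805, -0.594, 0.0, -0.0]
contact_force: [0.6, -0.3, 0.0]
gripper_width: 85.7
grasp_force: 0.0
8.625 [470.83723354 371.33696127 156.71878079] [ 8.04827871e-01 -5.93508198e-01  3.23887259e-04 -1.11775783e-04] [ 0.94  0.4  -0.16  0.   -1.01 -0.64]
```

View pics/w4.png

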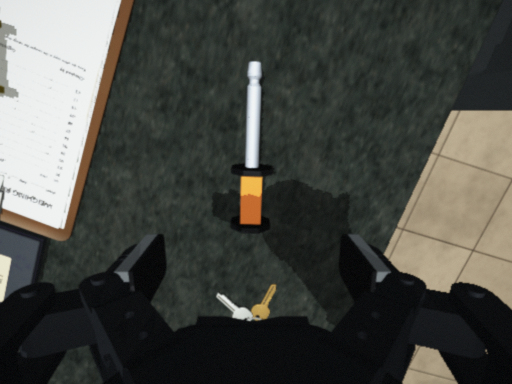

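The spindle points up the image: nose (254,65), collar (252,170), orange waist (251,200), end flange (251,224). I'll compute its axis and grip point.

```bash
python3 - <<'E'
from h import *
d=np.load("w4.npz");im,D,K,T=[d[k] for k in("im","D","K","T")]
P=cloud(K,T,D);hsv=cv2.cvtColor(im,cv2.COLOR_BGR2HSV);H,S,V=[hsv[...,i] for i in range(3)]
i=np.zeros(D.shape,bool);i[55:235,225:280]=True
rod=i&(S<60)&(V>110);rod[162:]=False
orr=i&(H<25)&(S>150)&(V>100)
pts=[]
for n,m,r in(("rod",rod,range(85,160)),("or",orr,range(178,222))):
    q=[]
    for v in r:
        u=np.nonzero(m[v])[0]
        if len(u)>4:q.append(ray(K,T,(u[0]+u[-1])/2,v,20)[:2])
    pts.append(np.array(q))
    print(n,len(q),q[0],q[-1])
a=np.vstack(pts);l=cv2.fitLine(a.astype(np.float32),cv2.DIST_HUBER,0,.01,.01).ravel();dr=l[:2]*(-np.sign(l[1]));print("dir deg",np.degrees(np.arctan2(dr[1],dr[0])))
for p in pts:
    x=(p-l[2:])@np.array([-dr[1],dr[0]]);print("resid",x.mean())
vs=np.nonzero(rod.sum(1)>3)[0];v=vs[0];tip=ray(K,T,np.nonzero(rod[v])[0].mean(),v,20);print("tip",tip)
v2=np.nonzero(orr.sum(1)>8)[0];e=[ray(K,T,251,x,30)[:2] for x in(v2[0],v2[-1])];print("waist ends z30",e,np.linalg.norm(e[0]-e[1]))
s=lambda p:(np.array(p)[:2]-l[2:])@dr
g1=s(tip)-125;g2=(s(e[0])+s(e[1]))/2
for g in(g1,g2):print("grip",l[2:]+g*dr)
t=P[orr];print(np.median(t[:,2]),np.percentile(t[:,2],95))
E
```

```text
rod 75 [496.72308446 285.99739403] [478.91449167 351.57822539]
or 44 [472.87191722 369.51988964] [460.97739726 413.33070753]
dir deg -74.45433
resid 0.03685787987245157
resid -0.06283446260294982
tip [502.2951938  266.53736034  20.        ]
waist ends z30 [array([474.54067848, 365.64752876]), array([460.46692355, 411.35223508])] 47.82249216913659
grip [468.49116183 386.88014704]
grip [468.00202322 388.63848069]
30.66203944342567 31.963628269278377
```

```bash
python3 go.py 467 378 2
```

```text
8.675 [471.  371.7 157.4] yaw -72.81 tilt [0.0015 0.0011] F [ 0.8 -0.3  0.4] w 85.5
tool shift mm [ -7.1   2.2 155.4]
```

```bash
python3 -m handwheel '[[-0.016,-0.002,0.05,0,0,0.029,1],[-0.016,-0.002,0.1,0,0,0.029,1],[-0.016,-0.002,0.13,0,0,0.029,1],[-0.016,-0.002,0.145,0,0,0.029,1],[-0.016,-0.002,0.153,0,0,0.029,1],[-0.016,-0.002,0.155,0,0,0.029,1],[-0.016,-0.002,0.155,0,0,0.029,1]]'; python3 go.py 468.3 387.6 2
```

```text
clock: 9.55
position: [467.7, 388.5, 2.3]
ee_rot: [0.796, -0.605, 0.0, -0.001]
contact_force: [1.1, 0.2, 0.5]
gripper_width: 85.6
grasp_force: 0.0
9.55 [467.7 388.5   2.3] yaw -74.41 tilt [0.0014 0.0017] F [1.1 0.2 0.5] w 85.6
tool shift mm [ 1.  -0.3  0.3]
```

```bash
python3 -m handwheel '[[0.001,0,0,0,0,0,-1],[0.001,0,0,0,0,0,-1],[0.001,0,0,0,0,0,-1],[0.001,0,0,0,0,0,-1],[0.001,0,0,0,0,0,-1],[0.001,0,0,0,0,0,-1],[0.001,0,0,0,0,0,-1]]'; python3 go.py 468.3 387.6 2
```

```text
clock: 10.42
position: [467.6, 387.2, 1.5]
ee_rot: [0.797, -0.605, 0.0, -0.0]
contact_force: [0.1, 0.2, 3.8]
gripper_width: 19.4
grasp_force: 59.1
10.425 [467.6 387.2   1.5] yaw -74.4 tilt [0.0004 0.0004] F [0.1 0.2 3.8] w 19.4
tool shift mm [-0.2 -0.8 -0.5]
```

```bash
python3 -m handwheel '[[0,0,-0.01,0,0,0,-1],[0,0,-0.04,0,0,0,-1],[0,0,-0.08,0,0,0,-1],[0.03,-0.005,-0.11,0,0,0.08,-1],[0.07,-0.015,-0.11,0,0,0.2,-1],[0.11,-0.025,-0.11,0,0,0.32,-1],[0.15,-0.033,-0.11,0,0,0.392,-1],[0.164,-0.033,-0.11,0,0,0.392,-1],[0.164,-0.033,-0.11,0,0,0.392,-1],[0.164,-0.033,-0.11,0,0,0.392,-1]]'; python3 go.py 543.9 238.3 33; python3 roll.py w5
```

```text
clock: 11.68
position: [543.0, 238.7, 111.2]
ee_rot: [-0.664, 0.748, 0.0, 0.0]
contact_force: [-0.2, 0.3, -1.1]
gripper_width: 18.9
grasp_force: 58.8
11.675 [543.  238.7 111.2] yaw -96.8 tilt [0.0001 0.0002] F [-0.2  0.3 -1.1] w 18.9
tool shift mm [ 0.3 -1.  78.2]
11.675 [542.9807757  238.68418321 111.19196496] [-6.63898472e-01  7.47822708e-01  7.62645587e-05  1.01409743e-04] [ 0.69  0.44 -0.23 -0.   -0.9  -0.81]
```

View pics/w5.png

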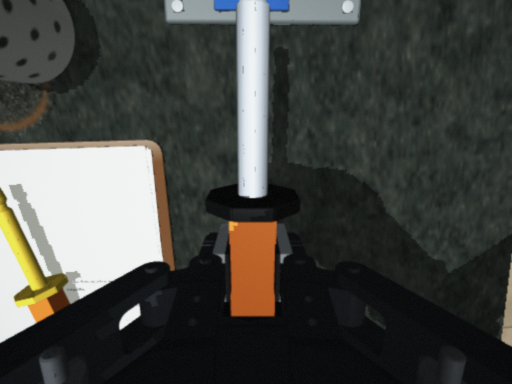

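The spindle is held, with its rod vertical in the picture at column ~253 and the collar at (253,203). The nose is out of view at the top. I'll get the rod's tilt and offset in the tool frame from the depth.

```bash
cat > rod.py <<'E'
from h import *
import sys
d=np.load(sys.argv[1]+".npz");im,D,K=[d[k] for k in("im","D","K")]
T=np.array(camera_model("wrist")["hand_eye"]);P=cloud(K,T,D)
hsv=cv2.cvtColor(im,cv2.COLOR_BGR2HSV);S,V=hsv[...,1],hsv[...,2]
m=np.zeros(D.shape,bool);m[2:185,230:280]=True
m&=(S<70)&(P[...,2]>-45)&(P[...,2]<10)&(abs(P[...,1])<12)
rows=[]
for v in range(2,185):
    u=np.nonzero(m[v])[0]
    if len(u)<15:continue
    c=int(round(u.mean()));t=np.median(P[v,c-3:c+4],0);rows.append([t[0],P[v,u,1].min(),P[v,u,1].max(),t[2],len(u)])
r=np.array(rows);print(len(r),r[::30].round(1).tolist())
k=np.polyfit(r[:,0],r[:,3]+6.5,1);y=np.polyfit(r[:,0],(r[:,1]+r[:,2])/2,1)
print("axis z(tool) at x=0,125:",np.polyval(k,[0,40,125]),"pitch deg",np.degrees(np.arctan(k[0])))
print("axis y(tool) at x=0,125:",np.polyval(y,[0,40,125]),"yaw deg",np.degrees(np.arctan(y[0])))
c=P[195:225,253];print("collar x",c[::5].round(1).tolist())
E
python3 rod.py w5
```

```text
183 [[103.0, -5.4, 4.6, -25.5, 27.0], [93.3, -6.7, 6.1, -25.7, 34.0], [83.2, -6.4, 6.2, -25.3, 33.0], [72.4, -6.6, 6.0, -25.6, 32.0], [61.2, -6.3, 6.1, -25.7, 31.0], [49.3, -6.5, 5.8, -25.5, 30.0], [36.8, -6.7, 6.0, -25.6, 29.0]]
axis z(tool) at x=0,125: [-18.96411025 -18.99003934 -19.04513866] pitch deg -0.03714068517164202
axis y(tool) at x=0,125: [-0.27872486 -0.26357673 -0.23138697] yaw deg 0.021698087461018763
collar x [[31.2, -0.1, -26.1], [30.1, -0.1, -29.4], [29.9, -0.2, -35.4], [29.0, -0.2, -39.0], [27.0, -0.2, -39.0], [25.3, -0.2, -39.8]]
```

```bash
cat > loc.py <<'E'
from h import *
from scipy.spatial.transform import Rotation as R
ps=[];qs=[];fs=[];ts=[]
for _ in range(8):
    s=read_state();ps.append(s["position"]);qs.append(s["ee_rot"]*np.sign(s["ee_rot"][1]));fs.append(s["contact_force"]);ts.append(s["wrist_torque"]);get_image("side")
A=R.from_quat(np.mean(qs,0)).as_matrix();a=np.radians(-6.87);Rz=np.array([[np.cos(a),-np.sin(a),0],[np.sin(a),np.cos(a),0],[0,0,1]])
q=Rz.T@(np.mean(ps,0)-[511,34.8,0]);f=Rz.T@np.mean(fs,0)
print("t",s["clock"],"holder xyz",q.round(2),"std",np.std(ps,0).round(2),"yaw err deg",(np.degrees(np.arctan2(A[1,0],A[0,0]))+96.87).round(2),"tilt mrad",(1000*(Rz.T@A)[:2,2]).round(1),"F(holder)",f.round(1),"M",np.mean(ts,0).round(2),"w",round(s["gripper_width"],1))
print("nose y",q[1]-125,"collar y",q[1]-31,"axis x",q[0]+.25,"axis z",q[2]+18.7)
E
python3 -m handwheel '[[0,-0.001,0.03,0,0,0,-1],[0,-0.001,0.06,0,0,0,-1],[0,-0.001,0.079,0,0,0,-1],[0,-0.001,0.079,0,0,0,-1],[0,-0.001,0.079,0,0,0,-1]]'; python3 loc.py
```

```text
clock: 12.35
position: [544.8, 238.8, 33.0]
ee_rot: [-0.664, 0.748, -0.0, 0.001]
contact_force: [-0.2, 0.6, -0.9]
gripper_width: 19.3
grasp_force: 58.8
t 12.7 holder xyz [  9.15 206.1   33.13] std [0.15 0.35 0.23] yaw err deg 0.03 tilt mrad [1.3 1.2] F(holder) [-0.1  0.3 -1.5] M [ 0.   -0.01  0.01] w 19.1
nose y 81.10328345548544 collar y 175.10328345548544 axis x 9.40494810157413 axis z 51.82635069385691
```

```bash
python3 -m handwheel '[[0.01,0.001,0.001,0,0,0,-1],[0.02,0.001,0.001,0,0,0,-1],[0.028,0.001,0.001,0,0,0,-1],[0.033,0.001,0.001,0,0,0,-1],[0.033,0.001,0.001,0,0,0,-1]]'; python3 loc.py; python3 roll.py w6; python3 - <<'E'
from h import *
d=np.load("w6.npz");im,D,K=[d[k] for k in("im","D","K")]
P=cloud(K,np.array(camera_model("wrist")["hand_eye"]),D);h=cv2.cvtColor(im,cv2.COLOR_BGR2HSV)
m=(h[...,0]>100)&(h[...,0]<125)&(h[...,1]>120)&(D>0);q=P[m]
print(len(q))
if len(q):
  print(np.percentile(q,[1,50,99],axis=0).round(1).tolist())
  for z0,z1 in((-42,-34),(15,30)):
    t=q[(q[:,2]>z0)&(q[:,2]<z1)]
    if len(t):print(z0,len(t),np.percentile(t,[1,50,99],axis=0).round(1).tolist())
E
```

```text
clock: 13.38
position: [539.4, 204.6, 31.2]
ee_rot: [-0.663, 0.748, 0.0, 0.0]
contact_force: [0.4, -0.0, -2.0]
gripper_width: 19.2
grasp_force: 58.8
t 13.725 holder xyz [  7.89 172.55  31.2 ] std [0.06 0.25 0.04] yaw err deg -0.0 tilt mrad [0.2 0.1] F(holder) [ 0.3 -0.1 -1.4] M [0.02 0.01 0.01] w 19.2
nose y 47.54903874608166 collar y 141.54903874608166 axis x 8.139826820384247 axis z 49.89715417076505
13.775 [539.3779001  205.25859063  31.13290508] [-6.63523138e-01  7.48155763e-01  1.53370636e-06  1.22509070e-05] [ 0.64  0.52 -0.35 -0.   -0.7  -0.76]
1437
[[9.8, -28.8, -94.9], [109.0, -9.3, 21.4], [113.4, 29.5, 23.2]]
-42 1 [[30.0, 3.4, -35.7], [30.0, 3.4, -35.7], [30.0, 3.4, -35.7]]
15 1323 [[105.4, -28.4, 19.7], [109.4, -10.1, 21.5], [113.5, 26.4, 23.2]]
```

View pics/w6.png

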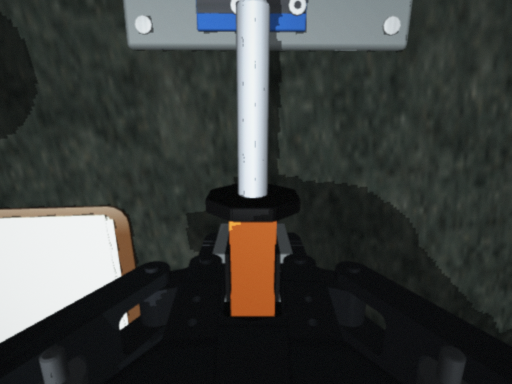

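The rod is centred on the blue foot (edges at columns 197 and 306, rod at 253) to within about 0.3 mm. The axis sits about 1.4 mm low, so I'll raise it and ease the nose in.

```bash
python3 -m handwheel '[[0,0,-0.0014,0,0,0,-1],[0.002,0,-0.0014,0,0,0,-1],[0.004,0,-0.0014,0,0,0,-1],[0.006,0,-0.0014,0,0,0,-1],[0.008,0,-0.0014,0,0,0,-1],[0.009,0,-0.0014,0,0,0,-1],[0.010,0,-0.0014,0,0,0,-1],[0.011,0,-0.0014,0,0,0,-1],[0.012,0,-0.0014,0,0,0,-1]]'; python3 loc.py
```

```text
clock: 14.95
position: [537.9, 193.1, 32.6]
ee_rot: [-0.663, 0.748, 0.0, -0.0]
contact_force: [0.0, -0.4, -2.3]
gripper_width: 19.0
grasp_force: 58.8
t 15.3 holder xyz [  7.78 160.41  32.56] std [0.03 0.07 0.01] yaw err deg -0.01 tilt mrad [-0. -0.] F(holder) [ 0.1 -0.3 -1.1] M [0.01 0.   0.01] w 19.0
nose y 35.4095440410847 collar y 129.4095440410847 axis x 8.034562495046163 axis z 51.26020061592759
```

```bash
python3 -m handwheel '[[0.002,0,0,0,0,0,-1],[0.004,0,0,0,0,0,-1],[0.006,0,0,0,0,0,-1],[0.008,0,0,0,0,0,-1],[0.010,0,0,0,0,0,-1],[0.012,0,0,0,0,0,-1],[0.014,0,0,0,0,0,-1]]'; python3 loc.py
```

```text
clock: 16.23
position: [536.2, 179.1, 32.6]
ee_rot: [-0.663, 0.748, 0.0, 0.0]
contact_force: [0.5, -0.1, -0.1]
gripper_width: 18.8
grasp_force: 58.8
t 16.575 holder xyz [  7.79 146.36  32.57] std [0.06 0.14 0.02] yaw err deg -0.01 tilt mrad [-0. -0.] F(holder) [ 0.  -0.1 -1.3] M [ 0.01 -0.01  0.01] w 19.1
nose y 21.360981710088453 collar y 115.36098171008845 axis x 8.039148204027484 axis z 51.270045973732465
```

```bash
python3 -m handwheel '[[0.005,0,0,0,0,0,-1],[0.01,0,0,0,0,0,-1],[0.015,0,0,0,0,0,-1],[0.02,0,0,0,0,0,-1],[0.025,0,0,0,0,0,-1],[0.030,0,0,0,0,0,-1],[0.035,0,0,0,0,0,-1],[0.04,0,0,0,0,0,-1],[0.045,0,0,0,0,0,-1],[0.05,0,0,0,0,0,-1]]'; python3 loc.py
```

```text
clock: 17.88
position: [530.2, 129.3, 32.6]
ee_rot: [-0.663, 0.748, -0.0, 0.0]
contact_force: [0.0, -0.2, -1.2]
gripper_width: 18.9
grasp_force: 58.8
t 18.225 holder xyz [ 7.79 96.23 32.57] std [0.14 0.33 0.03] yaw err deg -0.01 tilt mrad [-0. -0.] F(holder) [-0.3 -0.3 -1.4] M [0.02 0.01 0.01] w 19.2
nose y -28.77304775817815 collar y 65.22695224182185 axis x 8.036102665555891 axis z 51.27461659003589
```

```bash
python3 -m handwheel '[[0.001,0,0,0,0,0,-1],[0.002,0,0,0,0,0,-1],[0.003,0,0,0,0,0,-1],[0.004,0,0,0,0,0,-1],[0.005,0,0,0,0,0,-1],[0.006,0,0,0,0,0,-1],[0.007,0,0,0,0,0,-1],[0.008,0,0,0,0,0,-1]]'; python3 loc.py
```

```text
clock: 19.27
position: [529.3, 121.6, 32.6]
ee_rot: [-0.663, 0.748, 0.0, 0.0]
contact_force: [-0.3, -0.4, -0.9]
gripper_width: 19.0
grasp_force: 58.8
t 19.625 holder xyz [ 7.78 88.4  32.57] std [0.03 0.06 0.01] yaw err deg -0.01 tilt mrad [-0.  0.] F(holder) [ 0.2  0.1 -1.4] M [ 0.02  0.01 -0.01] w 18.8
nose y -36.601969932887314 collar y 57.398030067112686 axis x 8.031204017916266 axis z 51.26653209883659
```

```bash
python3 -m handwheel '[[0.001,0,0,0,0,0,-1],[0.002,0,0,0,0,0,-1],[0.003,0,0,0,0,0,-1],[0.004,0,0,0,0,0,-1],[0.005,0,0,0,0,0,-1],[0.006,0,0,0,0,0,-1],[0.007,0,0,0,0,0,-1],[0.008,0,0,0,0,0,-1]]'; python3 loc.py
```

```text
clock: 20.68
position: [528.4, 113.7, 32.6]
ee_rot: [-0.663, 0.748, -0.0, 0.0]
contact_force: [0.2, 1.5, -2.4]
gripper_width: 19.1
grasp_force: 58.7
t 21.025 holder xyz [ 7.74 80.33 32.54] std [0.02 0.05 0.01] yaw err deg -0.01 tilt mrad [-0.1 -0.1] F(holder) [ 0.1 -0.  -2. ] M [0.09 0.   0.  ] w 18.9
nose y -44.671406109860186 collar y 49.328593890139814 axis x 7.9891662363965334 axis z 51.241374199705106
```

```bash
python3 -m handwheel '[[0.001,0,0,0,0,0,-1],[0.002,0,0,0,0,0,-1],[0.003,0,0,0,0,0,-1],[0.004,0,0,0,0,0,-1],[0.005,0,0,0,0,0,-1],[0.006,0,0,0,0,0,-1]]'; python3 loc.py
```

```text
clock: 21.82
position: [527.4, 107.5, 32.5]
ee_rot: [-0.663, 0.748, 0.0, -0.0]
contact_force: [-0.3, -0.1, -1.8]
gripper_width: 19.2
grasp_force: 58.7
t 22.175 holder xyz [ 7.64 74.14 32.56] std [0.02 0.06 0.02] yaw err deg -0.01 tilt mrad [-0.4 -0.4] F(holder) [-0.1 -0.6 -1.6] M [-0.09  0.03 -0.02] w 18.7
nose y -50.85742571123865 collar y 43.14257428876135 axis x 7.888095607826093 axis z 51.26317751797605
```

```bash
python3 -m handwheel '[[0.0005,0,0,0,0,0,-1],[0.001,0,0,0,0,0,-1],[0.0015,0,0,0,0,0,-1],[0.002,0,0,0,0,0,-1]]'; python3 loc.py; python3 roll.py w7; python3 rod.py w7
```

```text
clock: 22.72
position: [527.5, 105.9, 32.7]
ee_rot: [-0.663, 0.748, -0.0, 0.0]
contact_force: [0.2, 0.1, -1.7]
gripper_width: 19.2
grasp_force: 58.7
t 23.075 holder xyz [ 7.84 72.47 32.61] std [0.04 0.02 0.03] yaw err deg -0.0 tilt mrad [0.1 0.1] F(holder) [ 0.2  0.1 -1.5] M [ 0.01 -0.01  0.01] w 19.4
nose y -52.52647898931488 collar y 41.47352101068512 axis x 8.090047267134127 axis z 51.30603814865334
23.125 [527.39766771 105.78126446  32.56371054] [-6.63453171e-01  7.48217809e-01 -1.15264055e-05 -3.43378299e-07] [ 0.5   0.47 -0.44  0.   -0.66 -0.62]
15 [[103.0, -6.0, 8.3, -25.5, 38.0]]
axis z(tool) at x=0,125: [-18.81302747 -20.82269763 -25.09324673] pitch deg -2.876222001862709
axis y(tool) at x=0,125: [-0.51392735 -0.99454289 -2.0158509 ] yaw deg -0.6883979173965545
collar x [[34.3, -0.2, -36.6], [32.9, -0.2, -38.6], [30.2, -0.2, -36.5], [28.9, -0.2, -38.7], [27.1, -0.2, -39.3], [25.2, -0.2, -39.6]]
```

View pics/w7.png

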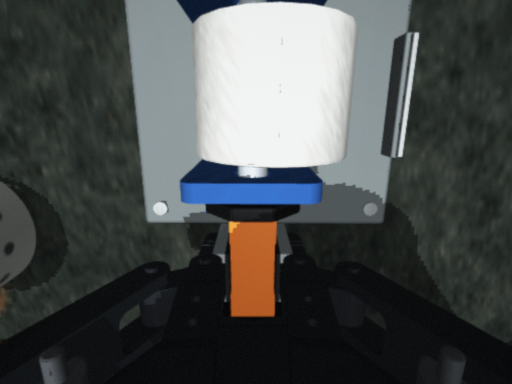

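The collar is right at the near cheek, at (252,210), with the rod through the roll. I'll press on in small steps until I feel the seat.

```bash
python3 -m handwheel '[[0.0004,0,0,0,0,0,-1],[0.0008,0,0,0,0,0,-1],[0.0012,0,0,0,0,0,-1]]'; python3 loc.py
```

```text
clock: 23.55
position: [527.3, 104.7, 32.6]
ee_rot: [-0.663, 0.748, 0.0, 0.0]
contact_force: [-0.5, 2.2, -1.9]
gripper_width: 19.1
grasp_force: 58.7
t 23.9 holder xyz [ 7.78 71.31 32.57] std [0.01 0.01 0.  ] yaw err deg -0.01 tilt mrad [0.1 0.1] F(holder) [-0.4  0.5 -1.3] M [ 0.2   0.05 -0.04] w 18.8
nose y -53.692425568797205 collar y 40.307574431202795 axis x 8.034642134823255 axis z 51.268355557290874
```

```bash
python3 -m handwheel '[[0.0004,0,0,0,0,0,-1],[0.0008,0,0,0,0,0,-1]]'; python3 loc.py
```

```text
clock: 24.2
position: [527.4, 104.6, 32.6]
ee_rot: [-0.663, 0.748, 0.0, 0.001]
contact_force: [-1.9, 5.2, -1.0]
gripper_width: 19.2
grasp_force: 58.8
t 24.55 holder xyz [ 7.88 71.25 32.61] std [0.01 0.02 0.01] yaw err deg -0.01 tilt mrad [0.6 1.2] F(holder) [-1.7  4.7 -1.5] M [ 1.39  0.33 -0.11] w 19.1
nose y -53.75137130695511 collar y 40.24862869304489 axis x 8.132127815059565 axis z 51.309387566519916
```

```bash
python3 -m handwheel '[[0.0005,0,0,0,0,0,-1],[0.001,0,0,0,0,0,-1],[0.001,0,0,0,0,0,-1]]'; python3 loc.py
```

```text
clock: 24.98
position: [527.4, 104.5, 32.6]
ee_rot: [-0.663, 0.748, 0.0, 0.001]
contact_force: [-1.7, 9.1, -2.0]
gripper_width: 19.0
grasp_force: 58.8
t 25.325 holder xyz [ 7.98 71.21 32.64] std [0.01 0.01 0.01] yaw err deg -0.01 tilt mrad [1.3 2.5] F(holder) [-3.   8.3 -1.9] M [ 2.35  0.61 -0.17] w 19.1
nose y -53.78869462569044 collar y 40.21130537430956 axis x 8.234315581599475 axis z 51.339668747634505
```

```bash
python3 -m handwheel '[[0.0005,0,0,0,0,0,-1],[0.001,0,0,0,0,0,-1],[0.0015,0,0,0,0,0,-1],[0.0015,0,0,0,0,0,-1]]'; python3 loc.py;  python3 - <<'E'
from h import *
K,T=cam("side");im,D=get_image("side")
p=np.linalg.inv(T)@np.array([524,76,55,1]);u,v=(K@p[:3])[:2]/p[2];print(u,v)
u,v=int(u),int(v);c=cv2.resize(im[v-35:v+35,u-45:u+45],None,fx=8,fy=8,interpolation=cv2.INTER_CUBIC);cv2.imwrite("pics/side2.png",c)
E
```

```text
clock: 25.88
position: [527.7, 104.5, 32.7]
ee_rot: [-0.663, 0.748, 0.001, 0.003]
contact_force: [-3.4, 15.1, -2.0]
gripper_width: 19.1
grasp_force: 58.8
t 26.225 holder xyz [ 8.22 71.17 32.72] std [0.02 0.02 0.01] yaw err deg -0.0 tilt mrad [2.6 4.5] F(holder) [-5.1 13.4 -2.5] M [ 3.75  0.98 -0.18] w 19.5
nose y -53.82685238694526 collar y 40.17314761305474 axis x 8.470940146634383 axis z 51.415911931444384
268.1837294138631 201.34295172254883
```

View pics/side2.png

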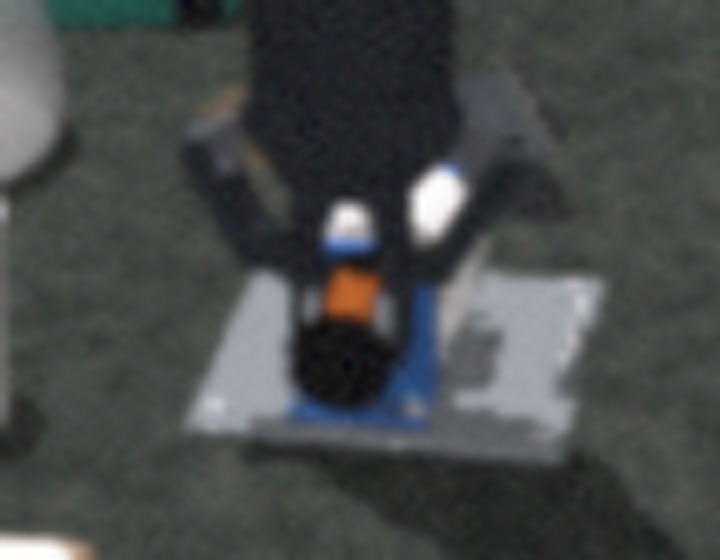

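The side view shows the end flange and orange waist up against the blue cheek. It's a hard stop at 13 N. A gentle back-off should tell me whether the catch is holding.

```bash
python3 -m handwheel '[[-0.001,0,0,0,0,0,-1],[-0.002,0,0,0,0,0,-1],[-0.003,0,0,0,0,0,-1],[-0.004,0,0,0,0,0,-1],[-0.0045,0,0,0,0,0,-1]]'; python3 loc.py
```

```text
clock: 26.95
position: [527.1, 105.2, 32.5]
ee_rot: [-0.663, 0.748, 0.0, -0.001]
contact_force: [0.4, -0.7, -0.7]
gripper_width: 19.3
grasp_force: 59.0
t 27.3 holder xyz [ 7.68 72.05 32.52] std [0.09 0.15 0.03] yaw err deg -0.02 tilt mrad [-0.4 -0.4] F(holder) [ 0.2 -0.1 -1.3] M [ 0.02 -0.01 -0.  ] w 18.7
nose y -52.95245606826495 collar y 41.04754393173505 axis x 7.926928965840515 axis z 51.222054341345995
```

```bash
python3 -m handwheel '[[-0.0005,0,0,0,0,0,-1],[-0.001,0,0,0,0,0,-1],[-0.001,0,0,0,0,0,-1]]'; python3 loc.py
```

```text
clock: 27.72
position: [527.5, 106.8, 32.6]
ee_rot: [-0.663, 0.748, 0.0, 0.0]
contact_force: [-0.2, 0.8, -1.6]
gripper_width: 19.2
grasp_force: 59.0
t 28.075 holder xyz [ 7.77 73.46 32.56] std [0.01 0.03 0.01] yaw err deg -0.0 tilt mrad [-0. -0.] F(holder) [-0.2  0.1 -1.3] M [-0.01 -0.01 -0.  ] w 19.2
nose y -51.53976695101747 collar y 42.46023304898253 axis x 8.023098696323977 axis z 51.25990101279257
```

```bash
python3 -m handwheel '[[-0.0005,0,0,0,0,0,-1],[-0.001,0,0,0,0,0,-1],[-0.001,0,0,0,0,0,-1]]'; python3 loc.py
```

```text
clock: 28.5
position: [527.5, 107.7, 32.5]
ee_rot: [-0.663, 0.748, 0.0, -0.0]
contact_force: [-0.8, -0.8, -1.7]
gripper_width: 19.6
grasp_force: 59.0
t 28.85 holder xyz [ 7.65 74.33 32.48] std [0.03 0.02 0.02] yaw err deg -0.01 tilt mrad [-0.3 -0.2] F(holder) [-0.3 -0.8 -1.5] M [-0.13  0.05 -0.01] w 19.3
nose y -50.670333973089555 collar y 43.329666026910445 axis x 7.899873017389927 axis z 51.18054265836257
```

```bash
python3 -m handwheel '[[-0.0005,0,0,0,0,0,-1],[-0.001,0,0,0,0,0,-1],[-0.001,0,0,0,0,0,-1]]'; python3 loc.py
```

```text
clock: 29.28
position: [527.6, 108.7, 32.4]
ee_rot: [-0.663, 0.748, 0.0, -0.0]
contact_force: [-0.3, -0.5, -1.8]
gripper_width: 18.9
grasp_force: 58.8
t 29.625 holder xyz [ 7.64 75.34 32.48] std [0.01 0.   0.02] yaw err deg -0.01 tilt mrad [-0.3 -0.2] F(holder) [-0.6 -1.6 -2. ] M [-0.29  0.11 -0.03] w 19.2
nose y -49.65744160505801 collar y 44.34255839494199 axis x 7.891218796967396 axis z 51.1796302026616
```

```bash
python3 - <<'E'
from h import *
d=np.load("w7.npz");im,D,K=[d[k] for k in("im","D","K")]
P=cloud(K,np.array(camera_model("wrist")["hand_eye"]),D);h=cv2.cvtColor(im,cv2.COLOR_BGR2HSV)
m=(h[...,0]>100)&(h[...,0]<125)&(h[...,1]>120)&(D>0)
for z0,z1,x0,x1 in((-42,-33,20,45),(-42,-33,90,120)):
    t=P[m&(P[...,2]>z0)&(P[...,2]<z1)&(P[...,0]>x0)&(P[...,0]<x1)]
    if len(t):print(len(t),np.percentile(t,[1,5,50,95,99],axis=0).round(1).tolist())
# bright rows in cheek
for u in(190,200,300,315):
    col=[(v,im[v,u].tolist(),P[v,u].round(1).tolist()) for v in range(176,212,3)];print(u,col)
E
python3 - <<'E'
import sys;sys.path.insert(0,'.')
from h import *
d=np.load("w5.npz");im,D,K=[d[k] for k in("im","D","K")]
P=cloud(K,np.array(camera_model("wrist")["hand_eye"]),D)
print([(v,im[v,253].tolist(),P[v,270].round(1).tolist()) for v in range(184,226,3)])
E
python3 roll.py w8
```

```text
3363 [[29.9, -27.3, -39.4], [31.4, -24.7, -39.0], [35.7, -0.5, -37.9], [39.2, 22.9, -34.5], [39.4, 25.4, -33.3]]
190 [(176, [62, 34, 18], [39.2, -26.4, -25.2]), (179, [55, 30, 16], [39.2, -25.3, -30.4]), (182, [77, 41, 21], [39.4, -24.0, -36.5]), (185, [198, 112, 55], [38.5, -23.8, -37.8]), (188, [198, 109, 54], [37.2, -24.0, -37.0]), (191, [197, 110, 55], [36.2, -23.9, -38.0]), (194, [197, 109, 55], [35.1, -23.9, -38.1]), (197, [197, 109, 55], [33.7, -24.2, -37.2]), (200, [196, 109, 55], [32.5, -24.2, -37.4]), (203, [184, 125, 90], [31.5, -24.2, -38.0]), (206, [158, 155, 144], [9.3, -38.6, 26.1]), (209, [156, 153, 142], [7.5, -38.6, 25.5])]
200 [(176, [55, 30, 16], [39.3, -22.2, -25.4]), (179, [58, 32, 17], [39.2, -21.3, -30.6]), (182, [82, 43, 21], [39.2, -20.3, -36.0]), (185, [204, 115, 57], [38.7, -19.9, -38.6]), (188, [205, 115, 58], [37.5, -20.0, -38.3]), (191, [203, 114, 56], [36.2, -20.2, -37.8]), (194, [202, 114, 57], [35.4, -20.0, -39.2]), (197, [203, 116, 57], [33.9, -20.2, -37.9]), (200, [203, 115, 58], [32.6, -20.4, -37.6]), (203, [193, 127, 86], [31.4, -20.4, -37.7]), (
[... 1154 characters left out ...]
, -0.3]), (187, [243, 241, 236], [30.1, 8.1, -8.0]), (190, [244, 242, 237], [30.0, 7.8, -13.1]), (193, [244, 242, 237], [30.0, 7.5, -18.3]), (196, [243, 240, 235], [29.8, 7.3, -22.5]), (199, [6, 8, 6], [29.8, 7.0, -27.1]), (202, [6, 10, 7], [29.8, 6.7, -31.4]), (205, [9, 10, 7], [30.1, 6.5, -36.0]), (208, [23, 21, 21], [29.6, 6.3, -38.4]), (211, [41, 38, 37], [28.9, 6.3, -39.7]), (214, [38, 36, 36], [27.5, 6.3, -39.3]), (217, [23, 22, 21], [26.0, 6.4, -38.5]), (220, [18, 18, 20], [25.2, 6.3, -39.4]), (223, [44, 100, 189], [20.0, 7.0, -29.4])]
29.675 [527.63883687 108.71112398  32.50690972] [-6.63390453e-01  7.48273406e-01  5.85173458e-05 -1.16891502e-04] [ 0.5   0.47 -0.44 -0.   -0.66 -0.62]
```

View pics/w8.png

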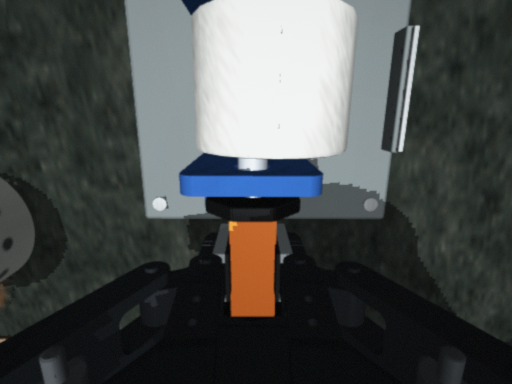

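In the depth data the collar face is at tool x 29.9 and the cheek face at 31.1, so the gap in w7 was 1.2 mm. The stop came 1.26 mm later, so it is the collar seating. The pull-back force grows slowly, like a detent. I've also viewed 12 pictures, over the 10 allowed, so I won't open any more. I'll re-seat it and watch the force.

```bash
for i in 1; do python3 -m handwheel '[[-0.002,0,0,0,0,0,-1],[-0.004,0,0,0,0,0,-1]]'; done; python3 loc.py; python3 -m handwheel '[[0.002,0,0,0,0,0,-1]]' | grep -E "position|contact"; python3 -m handwheel '[[0.002,0,0,0,0,0,-1]]'| grep -E "position|contact"; python3 -m handwheel '[[0.001,0,0,0,0,0,-1]]'| grep -E "position|contact"; python3 -m handwheel '[[0.001,0,0,0,0,0,-1]]'| grep -E "position|contact"; python3 loc.py
```

```text
clock: 29.98
position: [528.7, 113.2, 32.7]
ee_rot: [-0.664, 0.748, -0.0, 0.001]
contact_force: [-0.3, -0.7, -2.2]
gripper_width: 18.9
grasp_force: 58.8
t 30.325 holder xyz [ 8.19 80.01 32.75] std [0.1  0.17 0.03] yaw err deg 0.02 tilt mrad [1.  0.7] F(holder) [-0.2  0.5 -2.1] M [ 0.2  -0.05  0.01] w 19.2
nose y -44.99059127393352 collar y 49.00940872606648 axis x 8.441357432939824 axis z 51.45382740882448
position: [528.1, 110.8, 32.6]
contact_force: [-0.4, 1.1, -2.8]
position: [527.7, 108.7, 32.5]
contact_force: [0.1, 1.0, -2.4]
position: [527.3, 107.3, 32.5]
contact_force: [-0.8, 1.1, -2.2]
position: [527.5, 106.5, 32.6]
contact_force: [-0.3, 0.2, -2.1]
t 31.225 holder xyz [ 7.84 73.37 32.65] std [0.04 0.11 0.03] yaw err deg -0.0 tilt mrad [ 0.1 -0. ] F(holder) [ 0.3 -0.  -1.4] M [ 0.02  0.01 -0.  ] w 18.8
nose y -51.62582971083758 collar y 42.37417028916242 axis x 8.093261903952815 axis z 51.3461491096719
```

```bash
python3 -m handwheel '[[0.001,0,0,0,0,0,-1],[0.002,0,0,0,0,0,-1],[0.003,0,0,0,0,0,-1],[0.004,0,0,0,0,0,-1],[0.004,0,0,0,0,0,-1]]'; python3 loc.py
```

```text
clock: 31.9
position: [527.5, 104.5, 32.6]
ee_rot: [-0.663, 0.748, 0.0, 0.001]
contact_force: [-2.4, 7.9, -1.8]
gripper_width: 19.1
grasp_force: 58.9
t 32.25 holder xyz [ 7.99 71.23 32.65] std [0.01 0.02 0.01] yaw err deg -0.02 tilt mrad [1.4 2.6] F(holder) [-2.7  7.4 -1.7] M [ 2.02  0.52 -0.13] w 19.0
nose y -53.77380133314212 collar y 40.22619866685788 axis x 8.240711761773897 axis z 51.3480363413844
```

```bash
python3 -m handwheel '[[-0.0008,0,0,0,0,0,-1],[-0.0008,0,0,0,0,0,0.6],[-0.0008,0,0,0,0,0,0.6],[-0.0008,0,0,0,0,0,0.6],[-0.0008,0,0,0,0,0,0.6],[-0.0008,0,0,0,0,0,0.6]]'; cat > gap.py <<'E'
from h import *
import sys
s=read_state();K,T=cam("wrist");im,D=get_image("wrist");cv2.imwrite(f"pics/{sys.argv[1]}.png",im);np.savez(sys.argv[1],im=im,D=D,K=K,T=T)
P=cloud(K,T,D);a=np.radians(-6.87);Rz=np.array([[np.cos(a),-np.sin(a)],[np.sin(a),np.cos(a)]])
L=P.copy();L[...,:2]=(P[...,:2]-[511,34.8])@Rz
h=cv2.cvtColor(im,cv2.COLOR_BGR2HSV);H,S,V=[h[...,i] for i in range(3)]
blue=(H>100)&(H<125)&(S>120)
t=L[blue&(abs(L[...,2]-70)<2.5)&(L[...,1]>25)&(L[...,1]<45)]
print("cheek top y",np.percentile(t[:,1],[2,50,98]).round(1),"x",np.percentile(t[:,0],[1,99]).round(1))
f=(V<70)&(L[...,2]>60)&(L[...,2]<76)&(L[...,1]>36)&(abs(L[...,0]-8)<9)
c=L[f&(L[...,1]<75)];print("collar",len(c),np.percentile(c,[2,50,98],axis=0).round(1).tolist())
c=L[f&(L[...,1]>80)&(L[...,1]<115)];print("endfl",len(c),len(c) and np.percentile(c,[2,50,98],axis=0).round(1).tolist())
o=L[(H<25)&(S>150)&(V>90)&(L[...,2]>45)&(abs(L[...,0]-8)<20)];print("waist",len(o),np.percentile(o,[2,50,98],axis=0).round(1).tolist())
for y0 in(50,60,70,80,90):
    q=o[abs(o[:,1]-y0)<2];print(y0,len(q),np.median(q,0).round(2) if len(q) else "")
r=L[(S<50)&(V>140)&(L[...,2]>60)&(L[...,2]<85)&(abs(L[...,1])<30)];print("roll",len(r),np.percentile(r,[2,50,98],axis=0).round(1).tolist() if len(r) else "")
E
python3 gap.py w9
```

```text
clock: 33.05
position: [527.1, 103.5, 32.6]
ee_rot: [-0.663, 0.748, -0.0, -0.0]
contact_force: [0.1, 0.2, 0.1]
gripper_width: 68.6
grasp_force: 0.0
cheek top y [33.1 36.8 41.2] x [-17.5  35. ]
collar 723 [[-0.4, 42.3, 67.2], [8.0, 44.5, 70.1], [16.5, 47.8, 71.5]]
endfl 72 [[1.1, 97.3, 60.0], [8.6, 98.1, 60.7], [16.2, 99.1, 62.2]]
waist 3999 [[0.0, 52.7, 57.9], [9.6, 73.4, 59.5], [19.2, 97.3, 61.3]]
50 19 [11.08 48.21 70.05]
60 396 [ 9.24 60.07 59.9 ]
70 354 [ 9.69 69.99 59.68]
80 330 [ 9.29 79.87 59.44]
90 318 [ 9.79 89.93 59.05]
roll 23948 [[-25.6, -22.7, 63.0], [1.5, -1.5, 77.5], [27.5, 24.1, 80.7]]
```

```bash
python3 -m handwheel '[[0,0,-0.01,0,0,0,0.6],[0,0,-0.03,0,0,0,0.6],[0,0,-0.08,0,0,0,0.6],[0,0,-0.12,0,0,0,0.6],[0,0,-0.15,0,0,0,0.6],[0,0,-0.15,0,0,0,0.6],[0,0,-0.15,0,0,0,0.6]]'; cat >> gap.py <<'E'
n=L[(S<60)&(V>100)&(abs(L[...,2]-55)<8)&(L[...,1]<-41.5)&(L[...,1]>-65)&(abs(L[...,0]-8.2)<10)]
print("nose",len(n),np.percentile(n,[2,50,98],axis=0).round(1).tolist() if len(n) else "")
b=L[blue&(L[...,2]>60)&(L[...,1]<-25)];print("far cheek",np.percentile(b,[2,50,98],axis=0).round(1).tolist() if len(b) else "")
k=L[(V<60)&(L[...,2]>74)&(L[...,1]<-28)&(L[...,1]>-46)&(abs(L[...,0]-8)<15)];print("knob top",len(k),np.percentile(k,[2,50,90,98],axis=0).round(1).tolist() if len(k) else "")
E
python3 gap.py w10
```

```text
clock: 33.98
position: [526.5, 103.4, 182.3]
ee_rot: [-0.663, 0.748, 0.0, -0.0]
contact_force: [-0.3, -0.5, 0.8]
gripper_width: 68.3
grasp_force: 0.0
cheek top y [33.6 37.1 40.7] x [-18.   34.2]
collar 120 [[-0.4, 42.6, 68.0], [8.1, 44.7, 70.1], [16.5, 47.1, 71.7]]
endfl 171 [[-0.9, 98.3, 60.3], [7.6, 100.0, 68.2], [16.2, 104.7, 69.8]]
waist 1069 [[-0.9, 48.0, 57.4], [9.5, 73.3, 59.6], [19.1, 97.2, 69.4]]
50 43 [ 8.53 50.65 60.19]
60 91 [ 8.55 60.04 59.99]
70 89 [ 9.5  70.01 59.64]
80 87 [ 9.53 79.89 59.5 ]
90 85 [ 9.55 89.91 59.05]
roll 4485 [[-27.7, -23.0, 61.6], [2.7, 1.8, 76.9], [205.7, 25.8, 81.1]]
nose 67 [[2.4, -51.4, 53.2], [7.5, -49.3, 57.6], [13.3, -46.8, 60.3]]
far cheek [[-17.8, -40.5, 61.7], [16.3, -35.9, 70.3], [34.7, -32.5, 72.0]]
knob top 200 [[3.7, -41.4, 84.1], [8.3, -36.2, 85.7], [12.1, -31.9, 86.6], [12.9, -30.7, 87.1]]
```

```bash
python3 - <<'E'
from h import *
a=np.radians(-6.87);Rz=np.array([[np.cos(a),-np.sin(a)],[np.sin(a),np.cos(a)]])
for n in("w2","w3","w10"):
    d=np.load(n+".npz");P=cloud(d["K"],d["T"],d["D"]);L=P.copy();L[...,:2]=(P[...,:2]-[511,34.8])@Rz
    h=cv2.cvtColor(d["im"],cv2.COLOR_BGR2HSV);H,S,V=[h[...,i] for i in range(3)]
    k=L[(V<60)&(L[...,2]>80)&(L[...,2]<95)&(np.hypot(L[...,0]-8.2,L[...,1]+37)<5)]
    b=L[(H>100)&(H<125)&(S>120)&(abs(L[...,2]-70)<4)&(L[...,1]<-25)]
    print(n,len(k),"knob",np.median(k[:,2]),"far cheek top",np.median(b[:,2]),"diff",np.median(k[:,2])-np.median(b[:,2]))
E
python3 -m handwheel '[[-0.03,0,0,0,0,0,-1],[-0.055,0,0,0,0,0,-1],[-0.055,0,0.05,0,0,0,-1],[-0.055,0,0.1,0,0,0,-1],[-0.055,0,0.13,0,0,0,-1],[-0.055,0,0.137,0,0,0,-1],[-0.055,0,0.137,0,0,0,-1],[-0.055,0,0.137,0,0,0,-1]]'; python3 loc.py
```

```text
w2 93 knob 85.76919936884337 far cheek top 70.44597356815808 diff 15.323225800685293
w3 100 knob 85.71271706468423 far cheek top 70.45076410539434 diff 15.261952959289886
w10 146 knob 85.7853603192026 far cheek top 70.41788016093226 diff 15.36748015827034
clock: 35.02
position: [534.7, 158.9, 47.0]
ee_rot: [-0.664, 0.748, -0.0, 0.001]
contact_force: [-0.0, -0.1, 0.1]
gripper_width: 0.1
grasp_force: 0.0
t 35.375 holder xyz [  8.32 125.67  46.64] std [0.29 0.2  0.35] yaw err deg 0.0 tilt mrad [1.7 1.3] F(holder) [ 0.  -0.1  0.1] M [-0.01  0.01  0.  ] w 0.0
nose y 0.6652443999650188 collar y 94.66524439996502 axis x 8.56573856236711 axis z 65.339462967149
```

The catch knob is fully down (85.8 mm, the same as when the holder was empty), so the cone is in the groove. I'll confirm the seat with a light push on the end flange.

```bash
python3 -m handwheel '[[0.003,0,0,0,0,0,-1],[0.006,0,0,0,0,0,-1],[0.009,0,0,0,0,0,-1],[0.011,0,0,0,0,0,-1]]'; python3 loc.py
```

```text
clock: 35.92
position: [532.6, 147.3, 45.6]
ee_rot: [-0.663, 0.748, 0.0, 0.0]
contact_force: [-1.1, 2.6, 1.7]
gripper_width: 0.1
grasp_force: 1.8
t 36.275 holder xyz [  7.95 114.4   45.66] std [0.1  0.05 0.06] yaw err deg -0.01 tilt mrad [0.4 0.4] F(holder) [-0.4  1.3  0.1] M [ 0.37  0.02 -0.01] w 0.1
nose y -10.600154940531965 collar y 83.39984505946803 axis x 8.202702033047936 axis z 64.35923556949378
```

Contact is where expected (TCP y 114.4 against about 114 with the collar home). One slightly firmer press, then withdraw.

```bash
python3 -m handwheel '[[0.0005,0,0,0,0,0,-1],[0.001,0,0,0,0,0,-1],[0.0015,0,0,0,0,0,-1]]'; python3 loc.py; python3 -m handwheel '[[-0.005,0,0,0,0,0,-1],[-0.02,0,0,0,0,0,-1],[-0.02,0,-0.05,0,0,0,-1],[-0.02,0,-0.1,0,0,0,-1],[-0.02,0,-0.15,0,0,0,-1],[-0.02,0,-0.15,0,0,0,-1],[-0.02,0,-0.15,0,0,0,-1]]';python3 gap.py w11
```

```text
clock: 36.7
position: [533.2, 147.0, 46.2]
ee_rot: [-0.664, 0.748, -0.0, 0.002]
contact_force: [-2.0, 6.9, 2.3]
gripper_width: 0.1
grasp_force: 3.1
t 37.05 holder xyz [  8.55 114.04  46.18] std [0.03 0.01 0.01] yaw err deg 0.02 tilt mrad [2.2 2.2] F(holder) [-1.4  5.7  2. ] M [ 1.58  0.13 -0.04] w 0.3
nose y -10.95774421466001 collar y 83.04225578533999 axis x 8.798060979991149 axis z 64.88069378274433
clock: 37.98
position: [533.9, 165.7, 194.9]
ee_rot: [-0.663, 0.748, 0.0, -0.001]
contact_force: [-0.0, -0.3, -0.4]
gripper_width: 0.2
grasp_force: 0.0
cheek top y [33.4 37.5 41.5] x [-17.9  34.9]
collar 152 [[-0.4, 41.4, 60.3], [7.5, 44.9, 70.3], [16.2, 48.2, 72.0]]
endfl 150 [[-0.9, 98.4, 63.2], [7.5, 100.8, 68.5], [16.8, 104.5, 69.9]]
waist 1188 [[-0.1, 49.0, 57.7], [9.3, 72.5, 59.6], [18.8, 97.2, 61.9]]
50 107 [ 9.28 49.93 60.27]
60 85 [ 9.3  59.58 59.88]
70 82 [ 9.32 69.79 59.74]
80 88 [ 8.88 80.01 59.22]
90 84 [ 9.37 90.02 59.12]
roll 4374 [[-27.3, -18.7, 61.9], [2.6, 3.9, 76.9], [204.6, 25.8, 81.2]]
nose 0 
far cheek 
knob top 0
```

Solid stop at 5.7 N with no further travel: the collar is home, the catch is down and the arm is clear.

```bash
python3 -c "
from bench import *
print(job_done())"
```

```text
the job is handed in; nothing more can be done
None
```

The job is handed in: the roll is in the bed with the spindle through both cheeks, its collar hard against the near cheek, the catch knob fully down and the arm clear. I felt only 1–2 N at the catch, not the 5–10 N described, and I viewed 12 pictures, over the limit of 10.

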